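Turn the embossing blocks motif up and sort them into their trays

TASK

The embossing blocks on the bench have to be put away with their metal motif showing: turn over every block that lies with its wooden back up, then put all the square blocks in the square tray and all the oblong ones in the long tray, each lying flat on the tray floor, motif up, not stacked. Leave the wax tin, thread spool, scissors and steel rule where they are.

Things in the scene. Friction and masses are not known exactly. Their poses are not given: they have to be found in the camera images.
- square_a: embossing block, 56 x 56 mm square, 24 mm thick: plain wooden back, other face a metal plate with raised motif. Rigid, even weight about 75 g, stands steadily on any edge. Origin at the centre of the wooden back face; z points from the back towards the motif face (z up = motif up); x, y along its sides. May be absent (None).
- square_b: embossing block, 56 x 56 mm square, 24 mm thick: plain wooden back, other face a metal plate with raised motif. Rigid, even weight about 75 g, stands steadily on any edge. Origin at the centre of the wooden back face; z points from the back towards the motif face (z up = motif up); x, y along its sides. May be absent (None).
- oblong_a: embossing block, 76 mm (x) by 44 mm (y) oblong, 24 mm thick: plain wooden back, other face a metal plate with raised motif. Rigid, even weight about 75 g, stands steadily on any edge. Origin at the centre of the wooden back face; z points from the back towards the motif face (z up = motif up); x, y along its sides. May be absent (None).
- oblong_b: embossing block, 76 mm (x) by 44 mm (y) oblong, 24 mm thick: plain wooden back, other face a metal plate with raised motif. Rigid, even weight about 75 g, stands steadily on any edge. Origin at the centre of the wooden back face; z points from the back towards the motif face (z up = motif up); x, y along its sides. May be absent (None).
- square_tray: fixed square plywood tray, open on top, 180 x 180 mm outside, 26 mm high, walls and floor 5 mm thick (floor's upper side 5 mm above the table). Origin under its centre, x and y along its sides.
- long_tray: fixed long plywood tray, open on top, 250 mm (along its x) x 130 mm (along its y) outside, 26 mm high, walls and floor 5 mm thick (floor's upper side 5 mm above the table). Origin under its centre.
- mat: clear black rubber mat fixed to the table, 150 mm (x) x 240 mm (y), 3 mm thick: free room for turning blocks over. Origin under its centre.
- wax_tin: flat round steel wax tin, 48 mm across, 20 mm high. Origin at the centre of its underside. Bystander: leave it where it is.
- spool: thread spool standing upright, 42 mm across, 40 mm high. Origin at the centre of its underside. Bystander: leave it where it is.
- scissors: scissors with black handles lying beyond the blocks, about 200 mm long; origin near the pivot. Bystander: leave it where it is.
- steel_rule: steel rule, 300 x 30 x 3 mm, lying beyond the blocks along y; origin at its centre. Bystander: leave it where it is.
There are look-alikes about, which are no part of the job. Leave any green look-alike of the oblong_b alone.

How it is judged:
At the end, for the whole second after the job is handed in: Every block present lies at rest flat on the floor of its own tray (square blocks in the square tray, oblong ones in the long tray), its centre at least 20 mm inside the tray's outer edges and its back within 7 mm of the tray floor, motif face up within 0.15 rad (x of square_a in the frame of square_tray between -0.07 and 0.07 m and y of square_a in the frame of square_tray between -0.07 and 0.07 m and z of each of square_a, square_b in the frame of square_tray below 0.012 m and angle between each of square_a, square_b, oblong_a, oblong_b's own z axis and vertical below 0.15 rad and linear speed of each of square_a, square_b, oblong_a, oblong_b below 0.02 m/s and x of square_b in the frame of square_tray between -0.07 and 0.07 m and y of square_b in the frame of square_tray between -0.07 and 0.07 m and x of oblong_a in the frame of long_tray between -0.105 and 0.105 m and y of oblong_a in the frame of long_tray between -0.045 and 0.045 m and z of each of oblong_a, oblong_b in the frame of long_tray below 0.012 m and x of oblong_b in the frame of long_tray between -0.105 and 0.105 m and y of oblong_b in the frame of long_tray between -0.045 and 0.045 m); the robot touches nothing.
It fails at once if the wax tin, spool, scissors or steel rule was pushed more than 60 mm away or knocked over ((distance of wax_tin from where it was at the start of the episode above 0.06 m or angle between wax_tin's own z axis and vertical above 0.6 rad) or (distance of spool from where it was at the start of the episode above 0.06 m or angle between spool's own z axis and vertical above 0.6 rad) or (distance of scissors from where it was at the start of the episode above 0.06 m or angle between scissors's own z axis and vertical above 0.6 rad) or (distance of steel_rule from where it was at the start of the episode above 0.06 m or angle between steel_rule's own z axis and vertical above 0.6 rad)).
Of square_a, square_b, oblong_a, oblong_b only 3 to 4 are there at a start; the rules pass over those that are not, and their reading is None.
At some moment in a run one of square_a, square_b, oblong_a, oblong_b may be knocked a few centimetres aside while the robot is not near it.
Once in a run the grip may slacken for a moment while it holds something.
It also fails if it takes over 210 s, if anything falls off the work surface, if the arm or the gripper's body presses on something with over 40 N, if the wrist force passes 120 N, or if a joint passes its speed limit or range.

ROBOT

A 7-joint arm with a two-finger parallel gripper is mounted at the origin on the work surface. World frame = base frame: x ahead of the robot, y to its left, z up, the work surface at z = 0. Lengths are in m, angles in rad, forces in N, time in s.
With the tool pointing down it reaches from about 0.4 to 0.875 m from the base axis. Payload 19.3 kg.
Tool frame: the origin (TCP) lies at the very end of the fingers, on their centre line; the grasp point (between the pads) lies 19 mm behind it; z points along the fingers, y is the line along which they close (so a half turn about z gives the same grasp; the last joint's range is limited). The gripper opens to 85 mm and grips with 20 to 120 N. Pads are 22 mm wide; open, the fingers measure 114 mm over their backs; the gripper's body (76 mm by 85 mm) begins 54 mm behind the grasp point. The pads swing forward as they close: fully open they stand 13 mm farther back than shut.
Start: joints at [1.244, 0.521, -0.036, 1.599, 0.021, 1.021, -0.113], TCP at [0.159, -0.605, 0.231] pointing down, gripper open.
Joint ranges: [-2.91, 2.91], [-0.3, 2.13], [-1.5, 1.42], [0.17, 2.43], [-1.26, 4.41], [0.16, 1.93], [-2.52, 2.52]. Speed limits (rad/s): [1.89, 1.89, 2.39, 2.39, 3.01, 3.01, 3.01].

INTERFACE

Orientations are given as [roll, pitch, yaw] about the fixed x, y, z axes, in that order (R = Rz(yaw) Ry(pitch) Rx(roll)).
In Python, from workcell import observe, grab_frame, job_done gives the robot as it stands.
- The arm moves only by the tool move_arm, never from a script. Its argument "plan" is a list that holds one entry, the list of rows, each a list of 7 numbers: the shift along the tool's x, y, z each as a share of 0.02 m, from -1 to 1, then the turn, a rotation vector about the tool's x, y, z each as a share of 6 degrees, from -1 to 1, then the opening, from -1 (shut) to 1 (fully open). A call has exactly 10 rows; each row shifts and turns the commanded pose from where the row before left it, along the tool's axes as they then stand; what a row does not reach is not made up. A row lasts 1/10 s, in which the tool goes at most 50 mm and 8.59 degrees, less where a joint would pass 70% of its speed; a pose out of reach is approached as far as the arm can. A call with a number of a shift or a turn outside -1 to 1 is refused whole. A call with a gripper value outside its range is refused whole. The fingers move at their own pace and stop on an object; "grip_force" is the grip in N (left out, the last holds). Time passes only in rows, so rows that do not move let the fingers close, or fill a call up. It gives the time, the measured TCP pose, the force, the opening and the grip force at its end, in the units of the state.
- observe(): the state, without advancing time (a new reading comes with each control period).
- grab_frame(name): name is "side" or "top" or "wrist"; returns a dict with "color" (480x640x3 uint8, red, green, blue), "intrinsics" (3x3 intrinsics, pixels), "position" and "orientation" of the camera in the world; the wrist camera has in their place "tool_from_camera" (4x4, takes a point from camera to tool coordinates, whose origin is the TCP and whose axes are the flange's). Camera axes: x right, y down, z forward; pixel columns grow to the right and rows downward; lengths in m; the calibration is good to about 2 mm. A picture is of the moment at which its call begins: read the wrist's pose just before it. There is no depth.
- job_done(): hands the job in; it is judged then, once.
The state is a dict: "clock": time; "qpos": joint angles; "qd": joint speeds; "joint_efforts": joint torques, N m; "position": TCP position; "tool_rot": TCP orientation; "force": force on the tool from outside, world axes, zero at the start; "moment": the same for the moment, N m; "grip_width": finger opening in m; "finger_force": force on a finger pad.
Only numpy, scipy, OpenCV 4.12 (cv2) and the standard library are available. Lean on these libraries where they do the work, as an engineer would, in place of code of your own. Each camera call takes 0.05 s, during which the arm holds its last target. There are 200 camera calls.

## Working session

There is one attempt and no reset: what is moved stays moved. The work goes in short steps, Python scripts to look and compute and a tool call to move; the robot and the scene stay as the last step left them, time stands still between calls to the robot, and variables do not carry over. Pictures are saved under pics/ and viewed, at most 14 in all, crops included, and the job is handed in when it is done.

Besides the shell and the picture viewer there is one more tool, called after ">>>" in YAML: its name, and indented under it one key for each argument. move_arm: Moves the arm, as the interface text tells. Shift numbers are shares of 0.02 m and turn numbers shares of 6 degrees, none past 1 either way. Its arguments: {"type":"object","properties":{"plan":{"type":"array"},"grip_force":{"type":"number"}},"required":["plan"]}

```bash
ls; mkdir -p pics; cat > h.py <<'E'
import numpy as np, cv2
from workcell import observe, grab_frame
from scipy.spatial.transform import Rotation as R
E
python3 - <<'E'
from h import *
o=observe(); print({k:np.round(v,3).tolist() for k,v in o.items()})
for n in ['top','side']:
    f=grab_frame(n); cv2.imwrite(f'pics/{n}0.png',f['color'][:,:,::-1]); print(n,f['intrinsics'],f['position'],f['orientation'])
f=grab_frame('wrist');print(f['intrinsics'],f['tool_from_camera'])
E
```

```text
pics
{'clock': 0.0, 'qpos': [1.244, 0.522, -0.036, 1.6, 0.021, 1.021, -0.113], 'qd': [0.001, 0.0, -0.001, 0.001, -0.0, 0.001, -0.0], 'joint_efforts': [-0.004, -92.711, 1.978, -36.994, 0.018, 0.008, 0.0], 'position': [0.159, -0.604, 0.231], 'tool_rot': [-3.14, 0.0, 0.257], 'force': [0.615, 0.32, 0.511], 'moment': [0.007, 0.032, 0.003], 'finger_force': 0.0, 'grip_width': 0.085}
top [[438.38516184   0.         328.51451643]
 [  0.         438.38516184 238.54993477]
 [  0.           0.           1.        ]] [ 0.40252099 -0.01325665  1.01515397] [-3.02492929 -0.00454951 -1.54734426]
side [[476.64402851   0.         319.14422603]
 [  0.         476.64402851 238.22927439]
 [  0.           0.           1.        ]] [0.0087611  0.53027256 0.55177646] [-2.15529663 -0.00581741 -2.3495088 ]
[[341.23946108   0.         325.4054294 ]
 [  0.         341.23946108 239.33025768]
 [  0.           0.           1.        ]] [[ 0.00102684 -0.96610795 -0.25813635  0.06509853]
 [ 0.99999721  0.00154164 -0.00179191 -0.00160602]
 [ 0.00212914 -0.25813379  0.96610683 -0.14284613]
 [ 0.          0.          0.          1.        ]]
```

View pics/top0.png

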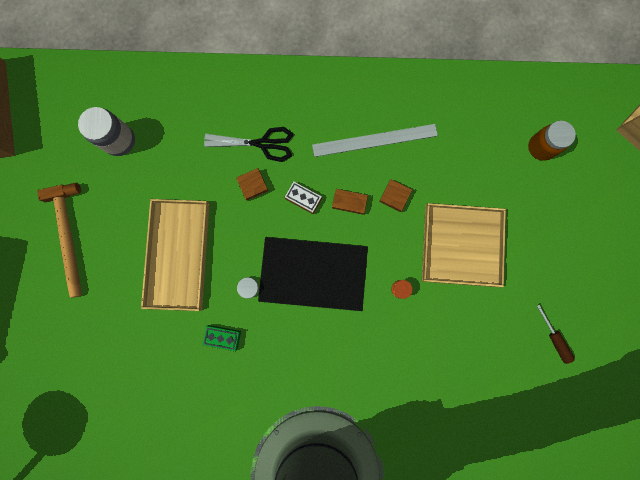

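View pics/side0.png

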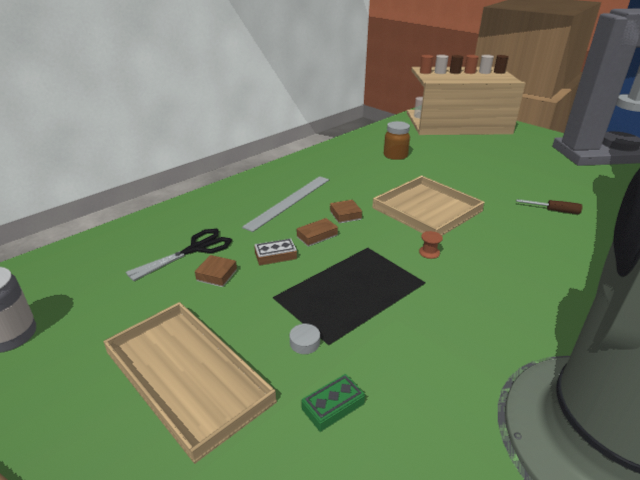

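The top view shows two wooden-back squares at (252,184) and (397,195), a wooden-back oblong at (350,202), and a motif-up oblong at (303,197). There is also a green look-alike oblong at (222,338). The job is the brown and white oblongs, so the green one stays where it is. The square tray is at (465,245), the long tray at (176,255) and the mat at (313,274).

```bash
cat >> h.py <<'E'
def w(f,px,z):
    "pixel(s) -> world xy at height z"
    px=np.asarray(px,float).reshape(-1,1,2)
    d=cv2.undistortPoints(px,np.array(f['intrinsics']),None).reshape(-1,2)
    Rm=f['Rm'] if 'Rm' in f else R.from_euler('xyz',f['orientation']).as_matrix()
    d=np.c_[d,np.ones(len(d))]@Rm.T
    p=np.array(f['position']); return (p+d*((z-p[2])/d[:,2])[:,None])[:,:2]
def wrist():
    o=observe(); f=grab_frame('wrist'); T=np.array(f['tool_from_camera'])
    Rt=R.from_euler('xyz',o['tool_rot']).as_matrix()
    f['Rm']=Rt@T[:3,:3]; f['position']=np.array(o['position'])+Rt@T[:3,3]; return f
def rect(f,px,z):
    p=w(f,px,z); (c,s,a)=cv2.minAreaRect((p*1000).astype(np.float32)); return np.round(c,1),np.round(s,1),round(a,1)
E
python3 - <<'E'
from h import *
f=grab_frame('top')
print('sq tray',rect(f,[(428,204),(507,209),(504,287),(424,280)],.026))
print('long',rect(f,[(150,199),(209,201),(203,311),(142,308)],.026))
print('mat',rect(f,[(265,237),(368,246),(362,311),(258,301)],.003))
print('tin,spool,green',w(f,[(247,288)],.02),w(f,[(402,289)],.04),w(f,[(222,338)],.02))
c=f['color'][160:225,225:425,::-1]; cv2.imwrite('pics/crop1.png',cv2.resize(c,None,fx=4,fy=4,interpolation=cv2.INTER_CUBIC))
E
```

```text
sq tray (array([ 513.1, -326.7]), array([181.4, 178.5]), 86.5)
long (array([474.7, 328.3]), array([136. , 250.3]), 89.9)
mat (array([439.4,  17.8]), array([240.2, 149.8]), 86.1)
tin,spool,green [[0.40263069 0.16599431]] [[ 0.40847104 -0.18011734]] [[0.29091301 0.21655271]]
```

View pics/crop1.png

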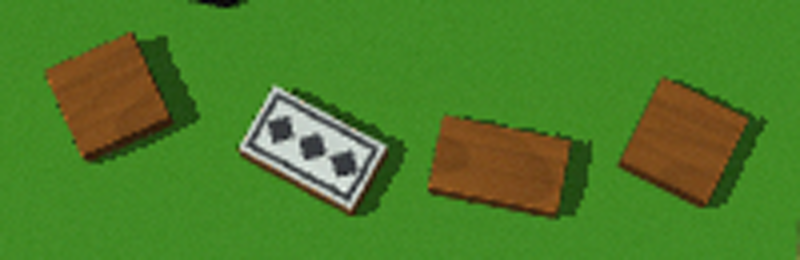

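```bash
python3 - <<'E'
from h import *
f=grab_frame('top')
B=dict(sqL=[(46,72),(132,34),(171,118),(85,153)],oblW=[(276,87),(386,148),(352,206),(240,147)],oblB=[(444,117),(570,140),(556,210),(430,188)],sqR=[(665,79),(749,119),(706,202),(620,162)])
for k,v in B.items(): print(k,rect(f,(np.array(v)+.5)/4-.5+[225,160],.024))
E
```

```text
sqL (array([642.7, 165.2]), array([55.4, 54.2]), 26.6)
oblW (array([614.8,  46.2]), array([73.4, 40.8]), 62.0)
oblB (array([607.8, -61.6]), array([74.2, 42.4]), 80.8)
sqR (array([ 624.1, -167.7]), array([54.3, 57.4]), 63.4)
```

>>> move_arm:
  plan:
    - [[1,0,0,0,0,0,1],[1,0,0,0,0,0,1],[1,0,0,0,0,0,1],[1,0,0,0,0,0,1],[1,0,0,0,0,0,1],[1,0,0,0,0,0,1],[1,0,0,0,0,0,1],[1,0,0,0,0,0,1],[1,0,0,0,0,0,1],[1,0,0,0,0,0,1]]

```text
clock: 1.25
position: [0.3532, -0.5534, 0.2312]
tool_rot: [-3.141, 0.0, 0.257]
force: [-0.4, 0.1, -0.5]
grip_width: 0.0855
finger_force: 0.0
```

>>> move_arm:
  plan:
    - [[0.9,-1,0,0,0,0,1],[0.9,-1,0,0,0,0,1],[0.9,-1,0,0,0,0,1],[0.9,-1,0,0,0,0,1],[0.9,-1,0,0,0,0,1],[0.9,-1,0,0,0,0,1],[0.9,-1,0,0,0,0,1],[0.9,-1,0,0,0,0,1],[0.9,-1,0,0,0,0,1],[0.9,-1,0,0,0,0,1]]

```text
clock: 2.25
position: [0.4764, -0.3133, 0.2314]
tool_rot: [3.142, -0.0, 0.257]
force: [1.6, -0.2, -0.7]
grip_width: 0.0852
finger_force: 0.0
```

>>> move_arm:
  plan:
    - [[0.9,-1,0,0,0,0,1],[0.9,-1,0,0,0,0,1],[0.9,-1,0,0,0,0,1],[0.9,-1,0,0,0,0,1],[0.9,-1,0,0,0,0,1],[0.9,-1,0,0,0,0,1],[0,0,0,0,0,-1,1],[0,0,0,0,0,-1,1],[0,0,0,0,0,-1,1],[0,0,0,0,0,-1,1]]

```text
clock: 3.25
position: [0.5498, -0.1706, 0.2313]
tool_rot: [-3.142, -0.0, 0.68]
force: [-0.3, -0.8, -0.1]
grip_width: 0.0852
finger_force: 0.0
```

>>> move_arm:
  plan:
    - [[0,0,0,0,0,-1,1],[0,0,0,0,0,-1,1],[0,0,0,0,0,-1,1],[0,0,0,0,0,-1,1],[0,0,0,0,1,0,1],[0,0,0,0,1,0,1],[0,0,0,0,1,0,1],[0,0,0,0,1,0,1],[0,0,0,0,1,0,1],[0,0,0,0,1,0,1]]

```text
clock: 4.25
position: [0.55, -0.1713, 0.232]
tool_rot: [3.14, -0.633, 1.095]
force: [0.4, 0.2, -1.0]
grip_width: 0.0855
finger_force: 0.0
```

```bash
python3 - <<'E'
from h import *
o=observe(); print(np.round(o['qpos'],2),o['position'],R.from_euler('xyz',o['tool_rot']).as_matrix().round(2))
E
```

```text
[ 0.99  0.59 -0.65  1.77 -0.38  0.89  0.2 ] [ 0.5499976  -0.17130961  0.23198418] [[ 0.37  0.89  0.27]
 [ 0.72 -0.46  0.52]
 [ 0.59  0.   -0.81]]
```

>>> move_arm:
  plan:
    - [[0,0,0,0,1,0,1],[0,0,0,0,1,0,1],[0,0,0,0,1,0,1],[0,0,0,0,1,0,1],[0,0,0,0,1,0,1],[0,0,0,0,1,0,1],[0,0,0,0,1,0,1],[0,0,0,0,0,0,1],[0,0,0,0,0,0,1],[0,0,0,0,0,0,1]]

```text
clock: 5.25
position: [0.5499, -0.1706, 0.2323]
tool_rot: [3.134, -1.358, 1.103]
force: [0.2, -0.6, 0.9]
grip_width: 0.0855
finger_force: 0.0
```

```bash
python3 - <<'E'
from h import *
o=observe(); print(np.round(o['qpos'],2),o['position'],R.from_euler('xyz',o['tool_rot']).as_matrix().round(2))
E
```

```text
[ 1.33  1.05 -0.9   1.74 -0.69  1.03  0.65] [ 0.54994928 -0.17059505  0.2322513 ] [[ 0.1   0.89  0.45]
 [ 0.19 -0.46  0.87]
 [ 0.98  0.   -0.21]]
```

>>> move_arm:
  plan:
    - [[0,0,0,0,-1,0,1],[0,0,0,0,-1,0,1],[0,0,0,0,-1,0,1],[0,0,0,0,-1,0,1],[0,0,0,0,-1,0,1],[0,0,0,0,-1,0,1],[0,0,0,0,-1,0,1],[0,0,0,0,-1,0,1],[0,0,0,0,-1,0,1],[0,0,0,0,-1,0,1]]

```text
clock: 6.25
position: [0.5502, -0.1708, 0.2343]
tool_rot: [3.135, -0.309, 1.097]
force: [-0.2, 0.5, -0.3]
grip_width: 0.0856
finger_force: 0.0
```

>>> move_arm:
  plan:
    - [[0,0,0,0,-1,0,1],[0,0,0,0,-1,0,1],[0,0,0,0,-1,0,1],[0.62,0.81,0,0,0,0,1],[0.62,0.81,0,0,0,0,1],[0.62,0.81,0,0,0,0,1],[0.62,0.81,0,0,0,0,1],[0,0,1,0,0,0,1],[0,0,1,0,0,0,1],[0,0,1,0,0,0,1]]

```text
clock: 7.25
position: [0.6307, -0.1557, 0.1732]
tool_rot: [3.137, -0.001, 1.096]
force: [0.2, 0.3, 0.2]
grip_width: 0.0856
finger_force: 0.0
```

>>> move_arm:
  plan:
    - [[0,0,1,0,0,0,1],[0,0,1,0,0,0,1],[0,0,0,0,0,0,1],[0,0,0,0,0,0,1],[0,0,0,0,0,0,1],[0,0,0,0,0,0,1],[0,0,0,0,0,0,1],[0,0,0,0,0,0,1],[0,0,0,0,0,0,1],[0,0,0,0,0,0,1]]

```text
clock: 8.25
position: [0.6298, -0.1567, 0.1313]
tool_rot: [-3.142, -0.0, 1.094]
force: [-0.1, -0.2, -0.1]
grip_width: 0.0858
finger_force: 0.0
```

```bash
python3 - <<'E'
from h import *
o=observe(); print(np.round(o['position'],4),np.round(o['tool_rot'],3))
f=wrist(); cv2.imwrite('pics/w1.png',f['color'][:,:,::-1])
E
```

```text
[ 0.6298 -0.1567  0.1313] [-3.142 -0.     1.094]
```

View pics/w1.png

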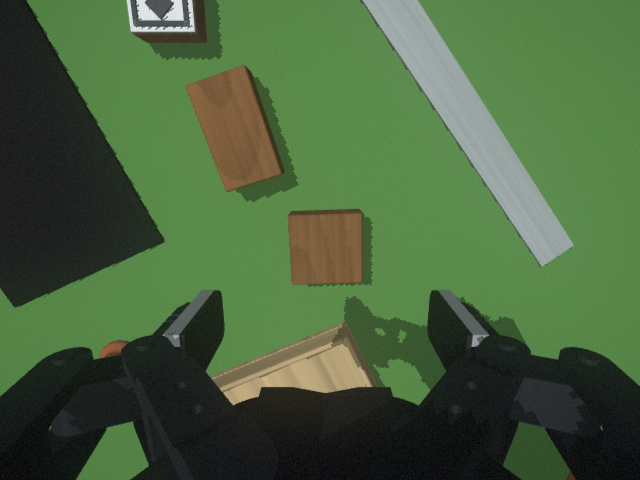

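The wrist view shows the square squared up to the fingers, with top corners (290,212), (361,211), (362,284) and (292,285). Its tilt is about 1°.

```bash
python3 - <<'E'
from h import *
f=wrist()
print(rect(f,[(290,212),(361,211),(362,284),(292,285)],.024))
print(rect(f,[(187,87),(246,66),(283,173),(227,191)],.024))
E
```

```text
(array([ 625.7, -163.3]), array([58.2, 55. ]), 63.7)
(array([608.9, -58. ]), array([73.9, 43.3]), 80.2)
```

>>> move_arm:
  plan:
    - [[0.25,0,1,0,0,0,1],[0,0,1,0,0,0,1],[0,0,1,0,0,0,1],[0,0,1,0,0,0,1],[0,0,1,0,0,0,1],[0,0,0.7,0,0,0,1],[0,0,0.5,0,0,0,1],[0,0,0,0,0,0,1],[0,0,0,0,0,0,-1],[0,0,0,0,0,0,-1]]
  grip_force: 60

```text
clock: 9.35
position: [0.6326, -0.1524, 0.0082]
tool_rot: [3.14, -0.0, 1.094]
force: [-0.8, 0.3, 0.4]
grip_width: 0.0587
finger_force: 0.0
```

>>> move_arm:
  plan:
    - [[0,0,0,0,0,0,-1],[0,0,0,0,0,0,-1],[0,0,0,0,0,0,-1],[0,0,0,0,0,0,-1],[0,0,0,0,0,0,-1],[0,0,0,0,0,0,-1],[0,0,-0.5,0,0,0,-1],[0,0,-1,0,0,0,-1],[0,0,-1,0,0,0,-1],[0,0,-1,0,0,0,-1]]

```text
clock: 10.35
position: [0.6322, -0.1523, 0.0791]
tool_rot: [3.141, -0.0, 1.094]
force: [0.2, -0.4, -0.2]
grip_width: 0.0542
finger_force: 63.3
```

>>> move_arm:
  plan:
    - [[0.54,-0.94,-0.5,0,0,0,-1],[0.54,-0.94,-0.5,0,0,0,-1],[0.54,-0.94,-0.5,0,0,0,-1],[0.54,-0.94,-0.5,0,0,0,-1],[0.54,-0.94,-0.5,0,0,0,-1],[0.54,-0.94,-0.5,0,0,0,-1],[0.54,-0.94,-0.5,0,0,0,-1],[0.54,-0.94,-0.5,0,0,0,-1],[0.54,-0.94,0,0,0,0,-1],[0.54,-0.94,0,0,0,0,-1]]

```text
clock: 11.35
position: [0.5143, 0.0306, 0.1586]
tool_rot: [3.14, -0.001, 1.094]
force: [0.0, 0.6, -0.4]
grip_width: 0.0551
finger_force: 42.1
```

>>> move_arm:
  plan:
    - [[0.54,-0.94,0,0,0,0,-1],[0.54,-0.94,0,0,0,0,-1],[0.54,-0.94,0,0,0,0,-1],[0,0,0,0,0,-0.91,-1],[0,0,0,0,0,-0.91,-1],[0,0,0,0,0,-0.91,-1],[0,0,0,0,0,-0.91,-1],[0,0,0,0,0,-0.91,-1],[0,0,0,0,1,0,-1],[0,0,0,0,1,0,-1]]

```text
clock: 12.35
position: [0.4797, 0.0857, 0.1587]
tool_rot: [3.138, -0.213, 1.574]
force: [-0.5, -0.0, -2.1]
grip_width: 0.0542
finger_force: 69.0
```

>>> move_arm:
  plan:
    - [[0,0,0,0,1,0,-1],[0,0,0,0,1,0,-1],[0,0,0,0,1,0,-1],[0,0,0,0,1,0,-1],[0,0,0,0,1,0,-1],[0,0,0,0,1,0,-1],[0,0,0,0,1,0,-1],[0,0,0,0,1,0,-1],[0,0,0,0,1,0,-1],[0,0,0,0,1,0,-1]]

```text
clock: 13.35
position: [0.4798, 0.0835, 0.1577]
tool_rot: [3.136, -1.26, 1.574]
force: [-0.0, 0.3, -1.1]
grip_width: 0.0543
finger_force: 69.0
```

>>> move_arm:
  plan:
    - [[0,0,0,0,1,0,-1],[0,0,0,0,1,0,-1],[0,0,0,0,0,0,-1],[0,0,0,0,0,0,-1],[0,0,0,0,0,0,-1],[0,0,0,0,0,0,-1],[0,0,0,0,0,0,-1],[0,0,0,0,0,0,-1],[0,0,0,0,0,0,-1],[0,0,0,0,0,0,-1]]

```text
clock: 14.35
position: [0.4792, 0.0846, 0.1573]
tool_rot: [3.141, -1.466, 1.572]
force: [0.2, 0.0, -0.2]
grip_width: 0.0541
finger_force: 69.0
```

```bash
python3 - <<'E'
from h import *
o=observe(); print(np.round(o['qpos'],2),o['position'],R.from_euler('xyz',o['tool_rot']).as_matrix().round(2))
a=grab_frame('side')['color'];b=wrist()['color']
cv2.imwrite('pics/m1.png',cv2.resize(np.hstack([a,b]),(800,300),interpolation=cv2.INTER_AREA)[:,:,::-1])
E
```

```text
[ 1.1   1.36 -1.09  1.89 -0.37  0.89  0.58] [0.47922932 0.08457813 0.15733087] [[-0.    1.   -0.  ]
 [ 0.1   0.    0.99]
 [ 0.99  0.   -0.1 ]]
```

View pics/m1.png

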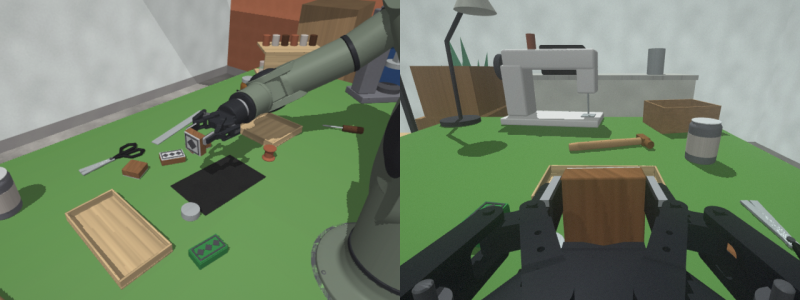

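The block is held upright with its motif facing +y. I'll lower it to the mat.

>>> move_arm:
  plan:
    - [[-0.95,0,0.1,0,0,0,-1],[-0.95,0,0.1,0,0,0,-1],[-0.95,0,0.1,0,0,0,-1],[-0.95,0,0.1,0,0,0,-1],[-0.5,0,0.05,0,0,0,-1],[0,0,0,0,0,0,-1],[0,0,0,0,0,0,-1],[0,0,0,0,0,0,-1],[0,0,0,0,0,0,-1],[0,0,0,0,0,0,-1]]

```text
clock: 15.45
position: [0.4793, 0.0844, 0.0712]
tool_rot: [3.137, -1.466, 1.576]
force: [-0.1, 0.3, 1.2]
grip_width: 0.0542
finger_force: 69.0
```

```bash
python3 - <<'E'
from h import *
o=observe(); print(np.round(o['qpos'],2),o['position'],o['force'])
a=grab_frame('side')['color'][100:400,120:520]
cv2.imwrite('pics/m2.png',cv2.resize(a,(800,600))[:,:,::-1])
E
```

```text
[ 1.07  1.49 -1.    1.82 -0.3   0.89  0.66] [0.47933684 0.08439184 0.07118906] [-0.13434218  0.25986095  1.15789745]
```

View pics/m2.png

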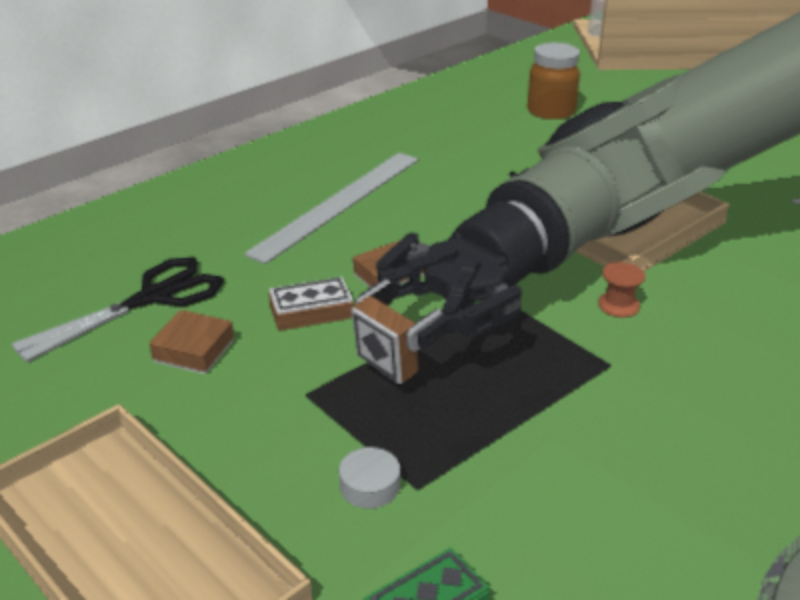

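>>> move_arm:
  plan:
    - [[0,0,0,0,-0.67,0,-1],[0,0,0,0,-0.66,0,-1],[-0.43,0,0.11,0,0,0,-1],[-0.43,0,0.11,0,0,0,-1],[-0.2,0,0.05,0,0,0,-1],[-0.2,0,0.05,0,0,0,-1],[0,0,0,0,0,0,-1],[0,0,0,0,0,0,-1],[0,0,0,0,0,0,-1],[0,0,0,0,0,0,-1]]

```text
clock: 16.5
position: [0.4792, 0.0859, 0.0467]
tool_rot: [-3.14, -1.332, 1.57]
force: [1.9, 5.1, 16.6]
grip_width: 0.0545
finger_force: 68.9
```

>>> move_arm:
  plan:
    - [[0,0,0,0,0,0,1],[0,0,0,0,0,0,1],[0,0,0,0,0,0,1],[0,0,0,0,0,0,1],[0,0,0,0,0,0,1],[0.6,0,-0.15,0,0,0,1],[0.95,0,-0.24,0,0,0,1],[0.95,0,-0.24,0,0,0,1],[0.95,0,-0.24,0,0,0,1],[0.95,0,-0.24,0,0,0,1]]

```text
clock: 17.5
position: [0.4791, 0.0845, 0.1372]
tool_rot: [3.14, -1.327, 1.572]
force: [0.0, -0.2, 0.1]
grip_width: 0.0852
finger_force: 0.0
```

```bash
python3 - <<'E'
from h import *
a=grab_frame('side')['color'][150:375,200:500]
cv2.imwrite('pics/m3.png',cv2.resize(a,(600,450))[:,:,::-1])
E
```

```text
(no output)
```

View pics/m3.png

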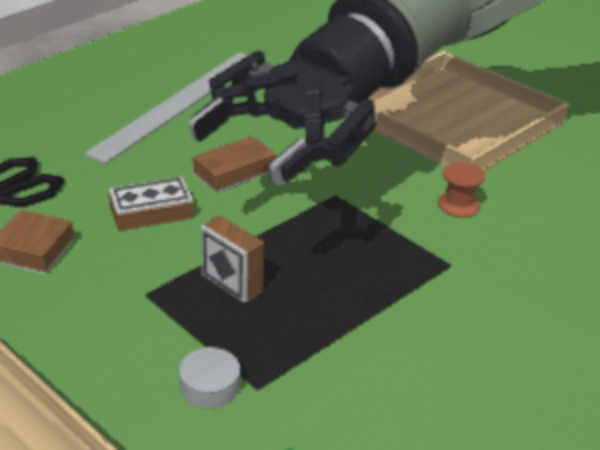

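Standing cleanly. Next I'll untilt with the fingers shut, go round to the motif side (+y) and push the top towards −y.

>>> move_arm:
  plan:
    - [[0,0,0,0,-1,0,-1],[0,0,0,0,-1,0,-1],[0,0,0,0,-1,0,-1],[0,0,0,0,-1,0,-1],[0,0,0,0,-1,0,-1],[0,0,0,0,-1,0,-1],[0,0,0,0,-1,0,-1],[0,0,0,0,-1,0,-1],[0,0,0,0,-1,0,-1],[0,0,0,0,-1,0,-1]]

```text
clock: 18.55
position: [0.4792, 0.0846, 0.1369]
tool_rot: [3.139, -0.277, 1.571]
force: [0.2, 0.1, -0.8]
grip_width: 0.0003
finger_force: 0.0
```

>>> move_arm:
  plan:
    - [[0,0,0,0,-1,0,-1],[0,0,0,0,-1,0,-1],[0,0,0,0,-0.67,0,-1],[0.8,0,0,0,0,0,-1],[0.8,0,0,0,0,0,-1],[0.8,0,0,0,0,0,-1],[0,0,0,0,0,0,-1],[0,0,0,0,0,0,-1],[0,0,0,0,0,0,-1],[0,0,0,0,0,0,-1]]

```text
clock: 19.55
position: [0.479, 0.1316, 0.1359]
tool_rot: [-3.141, -0.009, 1.57]
force: [0.0, -0.8, -0.2]
grip_width: 0.0
finger_force: 0.0
```

>>> move_arm:
  plan:
    - [[0,0,1,0,0,0,-1],[0,0,1,0,0,0,-1],[0,0,1,0,0,0,-1],[0,0,1,0,0,0,-1],[0,0,0.6,0,0,0,-1],[0,0,0,0,0,0,-1],[-0.5,0,0,0,0,0,-1],[-0.5,0,0,0,0,0,-1],[-0.5,0,0,0,0,0,-1],[-0.5,0,0,0,0,0,-1]]

```text
clock: 20.55
position: [0.4793, 0.0919, 0.0439]
tool_rot: [-3.142, -0.009, 1.57]
force: [0.1, 0.1, 0.4]
grip_width: -0.0003
finger_force: 0.1
```

>>> move_arm:
  plan:
    - [[-0.5,0,0,0,0,0,-1],[-0.5,0,0,0,0,0,-1],[-0.5,0,0,0,0,0,-1],[0,0,-1,0,0,0,-1],[0,0,-1,0,0,0,1],[0,0,-1,0,0,0,1],[0,0,-1,0,0,0,1],[0,0,-1,0,0,0,1],[0,0,0,0,0,0,1],[0,0,0,0,0,0,1]]

```text
clock: 21.55
position: [0.4792, 0.0619, 0.1432]
tool_rot: [-3.141, -0.009, 1.571]
force: [0.2, -0.3, -0.2]
grip_width: 0.0848
finger_force: 0.0
```

```bash
python3 - <<'E'
from h import *
o=observe(); print(np.round(o['qpos'],2),o['position'],o['tool_rot'])
b=wrist()['color']
cv2.imwrite('pics/m4.png',b[:,:,::-1])
E
```

```text
[ 0.05  0.45 -0.38  2.03  0.24  0.7  -0.48] [0.47918544 0.06185914 0.14318423] [-3.14131583 -0.00890716  1.57084705]
```

View pics/m4.png

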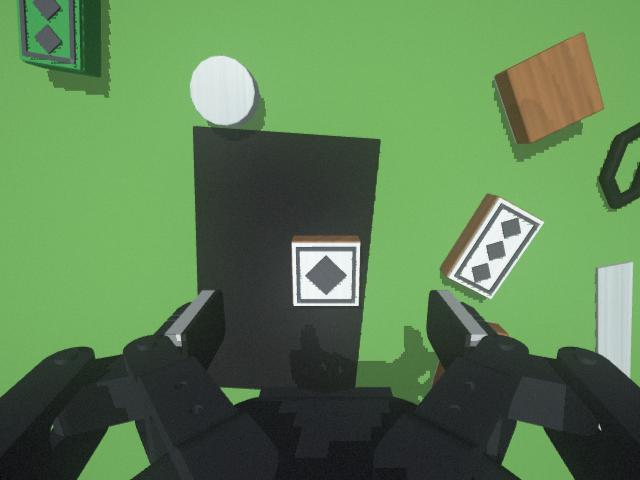

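The flip worked. The block lies motif up on the mat, with top corners (292,242), (358,242), (358,305) and (292,305).

```bash
python3 - <<'E'
from h import *
f=wrist()
print(rect(f,[(292,242),(358,242),(358,305),(292,305)],.027))
print('oblW',rect(f,[(491,195),(543,221),(490,297),(441,270)],.024))
print('sqL',rect(f,[(497,79),(583,33),(604,107),(526,143)],.024))
E
```

```text
(array([477.8,  32.1]), array([54.4, 53.7]), 0.1)
oblW (array([609.8,  54.6]), array([72.4, 48.7]), 62.3)
sqL (array([639.5, 168.6]), array([62.5, 53.4]), 27.8)
```

>>> move_arm:
  plan:
    - [[-0.75,0,1,0,0,0,1],[-0.75,0,1,0,0,0,1],[0,0,1,0,0,0,1],[0,0,1,0,0,0,1],[0,0,1,0,0,0,1],[0,0,1,0,0,0,1],[0,0,0.65,0,0,0,1],[0,0,0,0,0,0,1],[0,0,0,0,0,0,-1],[0,0,0,0,0,0,-1]]

```text
clock: 22.65
position: [0.4794, 0.0335, 0.0106]
tool_rot: [3.142, -0.009, 1.571]
force: [-0.8, 0.2, 0.0]
grip_width: 0.0589
finger_force: 0.0
```

>>> move_arm:
  plan:
    - [[0,0,0,0,0,0,-1],[0,0,0,0,0,0,-1],[0,0,0,0,0,0,-1],[0,0,0,0,0,0,-1],[0,0,-1,0,0,0,-1],[0,0,-1,0,0,0,-1],[0,0,-1,0,0,0,-1],[0,0,-1,0,0,0,-1],[0,0,-1,0,0,0,-1],[0,0,0,0,0,0,-1]]

```text
clock: 23.65
position: [0.4804, 0.0326, 0.1126]
tool_rot: [3.138, -0.009, 1.571]
force: [0.1, -1.3, -0.6]
grip_width: 0.0544
finger_force: 64.7
```

>>> move_arm:
  plan:
    - [[-0.99,0.08,0,0,0,0,-1],[-0.99,0.08,0,0,0,0,-1],[-0.99,0.08,0,0,0,0,-1],[-0.99,0.08,0,0,0,0,-1],[-0.99,0.08,0,0,0,0,-1],[-0.99,0.08,0,0,0,0,-1],[-0.99,0.08,0,0,0,0,-1],[-0.99,0.08,0,0,0,0,-1],[-0.99,0.08,0,0,0,0,-1],[-0.99,0.08,0,0,0,0,-1]]

```text
clock: 24.65
position: [0.495, -0.1663, 0.108]
tool_rot: [-3.141, -0.009, 1.571]
force: [-0.2, 0.2, -1.0]
grip_width: 0.0545
finger_force: 64.7
```

>>> move_arm:
  plan:
    - [[-0.99,0.08,0,0,0,0,-1],[-0.99,0.08,0,0,0,0,-1],[-0.99,0.08,0,0,0,0,-1],[-0.99,0.08,0,0,0,0,-1],[-0.99,0.08,0,0,0,0,-1],[-0.99,0.08,0,0,0,0,-1],[-0.99,0.08,0,0,0,0,-1],[-0.99,0.08,0,0,0,0,-1],[-0.99,0.08,0,0,0,0,-1],[-0.99,0.08,0,0,0,0,-1]]

```text
clock: 25.65
position: [0.511, -0.3642, 0.106]
tool_rot: [-3.141, -0.009, 1.571]
force: [-0.3, 0.3, -0.1]
grip_width: 0.054
finger_force: 64.7
```

>>> move_arm:
  plan:
    - [[0,0,0,0,0,0,-1],[0,0,1,0,0,0,-1],[0,0,1,0,0,0,-1],[0,0,1,0,0,0,-1],[0,0,1,0,0,0,-1],[0,0,0.3,0,0,0,-1],[0,0,0.3,0,0,0,-1],[0,0,0,0,0,0,-1],[0,0,0,0,0,0,1],[0,0,0,0,0,0,1]]

```text
clock: 26.65
position: [0.5115, -0.3628, 0.0151]
tool_rot: [3.142, -0.008, 1.571]
force: [0.4, -0.1, 0.2]
grip_width: 0.0808
finger_force: 0.0
```

>>> move_arm:
  plan:
    - [[0,0,0,0,0,0,1],[0,0,0,0,0,0,1],[0,0,0,0,0,0,1],[0,0,-1,0,0,0,1],[0,0,-1,0,0,0,1],[0,0,-1,0,0,0,1],[0,0,-1,0,0,0,1],[0,0,-1,0,0,0,1],[0,0,-1,0,0,0,1],[0,0,0,0,0,0,1]]

```text
clock: 27.65
position: [0.5123, -0.3643, 0.1369]
tool_rot: [3.139, -0.007, 1.571]
force: [1.2, -0.4, 0.9]
grip_width: 0.0855
finger_force: 0.0
```

>>> move_arm:
  plan:
    - [[0.95,0.3,0,0,0,0,1],[0.95,0.3,0,0,0,0,1],[0.95,0.3,0,0,0,0,1],[0.95,0.3,0,0,0,0,1],[0.95,0.3,0,0,0,0,1],[0.95,0.3,0,0,0,0,1],[0.95,0.3,0,0,0,0,1],[0.95,0.3,0,0,0,0,1],[0.95,0.3,0,0,0,0,1],[0.95,0.3,0,0,0,0,1]]

```text
clock: 28.65
position: [0.5711, -0.1728, 0.1354]
tool_rot: [-3.14, -0.009, 1.571]
force: [0.3, 0.0, -0.2]
grip_width: 0.0855
finger_force: 0.0
```

```bash
python3 - <<'E'
from h import *
o=observe(); print(np.round(o['qpos'],2),o['position'],o['tool_rot'])
b=wrist(); np.save('w.npy',b['color'])
cv2.imwrite('pics/m5.png',b['color'][:,:,::-1])
E
```

```text
[ 0.45  0.61 -0.36  1.74  0.26  0.84 -0.03] [ 0.57111916 -0.17275102  0.13540278] [-3.14010805 -0.00913988  1.57120323]
```

View pics/m5.png

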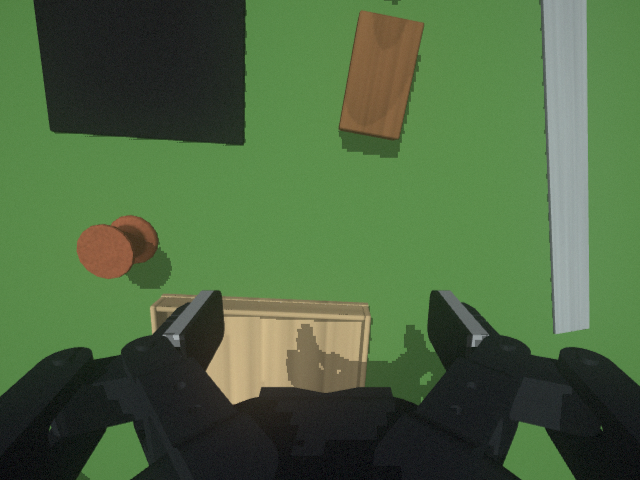

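The brown oblong's top corners are at (362,11), (424,22), (400,138) and (340,128).

```bash
python3 - <<'E'
from h import *
f=wrist(); p=[(362,11),(424,22),(400,138),(340,128)]
c,s,a=rect(f,p,.024); print(c,s,a)
f=grab_frame('top'); img=f['color']
hsv=cv2.cvtColor(img,cv2.COLOR_RGB2HSV); m=((hsv[...,0]<16)&(hsv[...,1]>110)&(hsv[...,2]>60)).astype(np.uint8)
for c in cv2.findContours(m,cv2.RETR_EXTERNAL,cv2.CHAIN_APPROX_NONE)[0]:
    if 200<cv2.contourArea(c)<1500: print(rect(f,c.reshape(-1,2),.022))
E
```

```text
[609.  -52.8] [75.  43.6] 81.1
(array([ 409.7, -182.1]), array([38.1, 43.1]), 1.3)
(array([606.9, -61. ]), array([74.2, 44.6]), 79.9)
(array([611.9, 610.9]), array([30.3, 90.5]), 14.7)
(array([642. , 165.5]), array([57.3, 54.7]), 26.0)
```

>>> move_arm:
  plan:
    - [[0.95,0.29,0,0,-0.09,0,1],[0.95,0.29,0,0,0,0,1],[0.95,0.29,0,0,0,0,1],[0.95,0.29,0,0,0,0,1],[0.95,0.29,0,0,0,0,1],[0.95,0.29,0,0,0,0,1],[0.95,0.29,0,0,0,0,1],[0,0,0,0,0,0.8,1],[0,0,0,0,0,0.8,1],[0,0,0,0,0,0,1]]

```text
clock: 29.8
position: [0.6115, -0.0414, 0.1357]
tool_rot: [-3.14, 0.001, 1.401]
force: [0.1, -0.3, 0.2]
grip_width: 0.0851
finger_force: 0.0
```

>>> move_arm:
  plan:
    - [[0,0,1,0,0,0,1],[0,0,1,0,0,0,1],[0,0,1,0,0,0,1],[0,0,1,0,0,0,1],[0,0,1,0,0,0,1],[0,0,1,0,0,0,1],[0,0,0.35,0,0,0,1],[0,0,0,0,0,0,1],[0,0,0,0,0,0,-1],[0,0,0,0,0,0,-1]]

```text
clock: 30.8
position: [0.6122, -0.0408, 0.0101]
tool_rot: [3.141, 0.0, 1.404]
force: [0.3, -0.1, -0.2]
grip_width: 0.0586
finger_force: 0.0
```

>>> move_arm:
  plan:
    - [[0,0,0,0,0,0,-1],[0,0,0,0,0,0,-1],[0,0,0,0,0,0,-1],[0,0,0,0,0,0,-1],[0,0,0,0,0,0,-1],[0,0,-1,0,0,0,-1],[0,0,-1,0,0,0,-1],[0,0,-1,0,0,0,-1],[0,0,-1,0,0,0,-1],[0,0,-1,0,0,0,-1]]

```text
clock: 31.8
position: [0.6117, -0.0406, 0.1104]
tool_rot: [-3.141, 0.001, 1.404]
force: [-0.1, -0.3, -0.5]
grip_width: 0.0425
finger_force: 61.5
```

>>> move_arm:
  plan:
    - [[0.64,-0.94,-0.35,0,0,0,-1],[0.64,-0.94,-0.35,0,0,0,-1],[0.64,-0.94,-0.35,0,0,0,-1],[0.64,-0.94,-0.35,0,0,0,-1],[0.64,-0.94,-0.35,0,0,0,-1],[0.64,-0.94,-0.35,0,0,0,-1],[0.64,-0.94,-0.35,0,0,0,-1],[0.64,-0.94,-0.35,0,0,0,-1],[0,0,0,0,0,-0.8,-1],[0,0,0,0,0,-0.8,-1]]

```text
clock: 32.8
position: [0.4804, 0.086, 0.166]
tool_rot: [3.141, 0.001, 1.576]
force: [0.5, -0.7, -0.8]
grip_width: 0.0423
finger_force: 61.6
```

>>> move_arm:
  plan:
    - [[0,0,0,0,1,0,-1],[0,0,0,0,1,0,-1],[0,0,0,0,1,0,-1],[0,0,0,0,1,0,-1],[0,0,0,0,1,0,-1],[0,0,0,0,1,0,-1],[0,0,0,0,1,0,-1],[0,0,0,0,1,0,-1],[0,0,0,0,1,0,-1],[0,0,0,0,1,0,-1]]

```text
clock: 33.8
position: [0.481, 0.0846, 0.1655]
tool_rot: [3.14, -1.05, 1.571]
force: [-0.6, 0.1, -2.2]
grip_width: 0.0423
finger_force: 61.6
```

>>> move_arm:
  plan:
    - [[0,0,0,0,1,0,-1],[0,0,0,0,1,0,-1],[0,0,0,0,1,0,-1],[0,0,0,0,0.3,0,-1],[-0.92,0,0.2,0,0,0,-1],[-0.92,0,0.2,0,0,0,-1],[-0.92,0,0.2,0,0,0,-1],[-0.92,0,0.2,0,0,0,-1],[-0.5,0,0.1,0,0,0,-1],[0,0,0,0,0,0,-1]]

```text
clock: 34.8
position: [0.4804, 0.0884, 0.0793]
tool_rot: [-3.135, -1.391, 1.565]
force: [0.3, -0.0, -0.4]
grip_width: 0.0422
finger_force: 61.6
```

```bash
python3 - <<'E'
from h import *
o=observe(); print(np.round(o['qpos'],2),o['position'],o['tool_rot'],o['force'])
a=grab_frame('side')['color'][100:400,120:520];b=wrist()['color'][::1,::1]
cv2.imwrite('pics/m6.png',np.hstack([a,cv2.resize(b,(400,300))])[:,:,::-1])
E
```

```text
[ 1.01  1.37 -0.94  1.86 -0.41  0.86  0.72] [0.48042997 0.0884098  0.07926621] [-3.1346322  -1.39123772  1.56475558] [ 0.27051168 -0.0169372  -0.42609566]
```

View pics/m6.png

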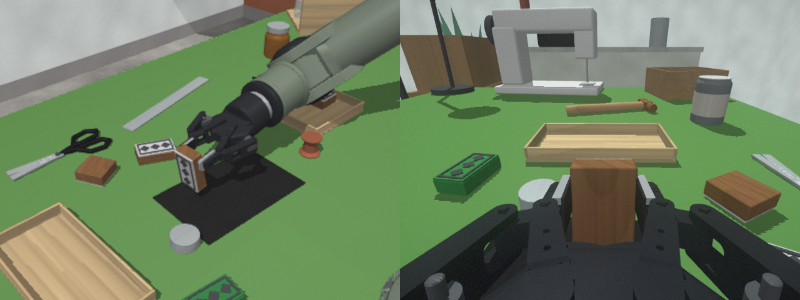

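>>> move_arm:
  plan:
    - [[-0.3,0,0.05,0,0,0,-1],[-0.2,0,0.04,0,0,0,-1],[-0.15,0,0.03,0,0,0,-1],[-0.1,0,0.02,0,0,0,-1],[-0.05,0,0.01,0,0,0,-1],[0,0,0,0,0,0,-1],[0,0,0,0,0,0,-1],[0,0,0,0,0,0,-1],[0,0,0,0,0,0,-1],[0,0,0,0,0,0,-1]]

```text
clock: 35.9
position: [0.4804, 0.0884, 0.0634]
tool_rot: [-3.137, -1.392, 1.567]
force: [-0.5, -0.4, -0.5]
grip_width: 0.0423
finger_force: 61.6
```

>>> move_arm:
  plan:
    - [[-0.05,0,0.01,0,0,0,-1],[-0.05,0,0.01,0,0,0,-1],[-0.05,0,0.01,0,0,0,-1],[-0.05,0,0.01,0,0,0,-1],[0,0,0,0,0,0,-1],[0,0,0,0,0,0,-1],[0,0,0,0,0,0,-1],[0,0,0,0,0,0,-1],[0,0,0,0,0,0,-1],[0,0,0,0,0,0,-1]]

```text
clock: 36.9
position: [0.4804, 0.0888, 0.0606]
tool_rot: [-3.14, -1.395, 1.57]
force: [-1.0, -3.8, 12.5]
grip_width: 0.0424
finger_force: 62.4
```

>>> move_arm:
  plan:
    - [[0,0,0,0,0,0,1],[0,0,0,0,0,0,1],[0,0,0,0,0,0,1],[0,0,0,0,0,0,1],[0,0,0,0,0,0,1],[0.6,0,-0.1,0,0,0,1],[0.98,0,-0.18,0,0,0,1],[0.98,0,-0.18,0,0,0,1],[0.98,0,-0.18,0,0,0,1],[0.98,0,-0.18,0,0,0,1]]

```text
clock: 37.9
position: [0.4803, 0.0886, 0.1527]
tool_rot: [-3.138, -1.392, 1.568]
force: [0.4, -0.6, -0.2]
grip_width: 0.0854
finger_force: 0.0
```

```bash
python3 - <<'E'
from h import *
a=grab_frame('side')['color'][150:375,200:500];
cv2.imwrite('pics/m7.png',cv2.resize(a,(600,450))[:,:,::-1])
E
```

```text
(no output)
```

View pics/m7.png

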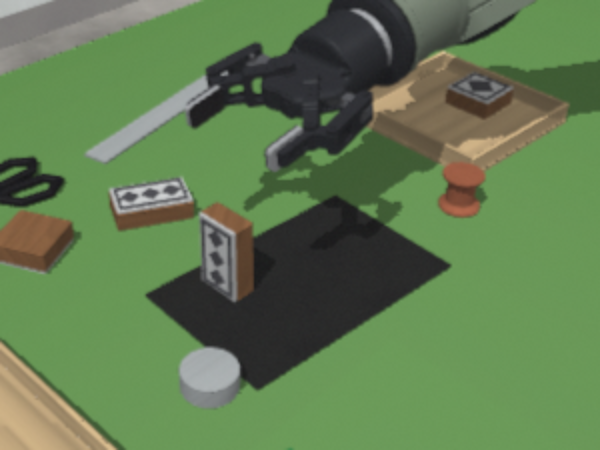

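>>> move_arm:
  plan:
    - [[0,0,0,0,-1,0,-1],[0,0,0,0,-1,0,-1],[0,0,0,0,-1,0,-1],[0,0,0,0,-1,0,-1],[0,0,0,0,-1,0,-1],[0,0,0,0,-1,0,-1],[0,0,0,0,-1,0,-1],[0,0,0,0,-1,0,-1],[0,0,0,0,-1,0,-1],[0,0,0,0,-1,0,-1]]

```text
clock: 38.95
position: [0.4804, 0.0886, 0.1524]
tool_rot: [3.14, -0.341, 1.571]
force: [-0.3, 0.4, -1.5]
grip_width: 0.0001
finger_force: 0.0
```

>>> move_arm:
  plan:
    - [[0,0,0,0,-1,0,-1],[0,0,0,0,-1,0,-1],[0,0,0,0,-1,0,-1],[0,0,0,0,-0.3,0,-1],[0.8,0,0,0,0,0,-1],[0.8,0,0,0,0,0,-1],[0.8,0,0,0,0,0,-1],[0,0,0,0,0,0,-1],[0,0,0,0,0,0,-1],[0,0,0,0,0,0,-1]]

```text
clock: 39.95
position: [0.4803, 0.1357, 0.1513]
tool_rot: [-3.141, -0.001, 1.571]
force: [0.0, -0.4, 0.4]
grip_width: 0.0002
finger_force: 0.0
```

>>> move_arm:
  plan:
    - [[0,0,1,0,0,0,-1],[0,0,1,0,0,0,-1],[0,0,1,0,0,0,-1],[0,0,1,0,0,0,-1],[0,0,0.8,0,0,0,-1],[0,0,0,0,0,0,-1],[-0.5,0,0,0,0,0,-1],[-0.5,0,0,0,0,0,-1],[-0.5,0,0,0,0,0,-1],[-0.5,0,0,0,0,0,-1]]

```text
clock: 40.95
position: [0.4806, 0.0952, 0.0557]
tool_rot: [-3.141, -0.001, 1.57]
force: [-0.3, 0.8, 0.5]
grip_width: 0.0001
finger_force: 0.1
```

>>> move_arm:
  plan:
    - [[-0.5,0,0,0,0,0,-1],[-0.5,0,0,0,0,0,-1],[-0.5,0,0,0,0,0,-1],[0,0,-1,0,0,0,-1],[0,0,-1,0,0,0,1],[0,0,-1,0,0,0,1],[0,0,-1,0,0,0,1],[0,0,-0.5,0,0,0,1],[0,0,0,0,0,0,1],[0,0,0,0,0,0,1]]

```text
clock: 41.95
position: [0.4802, 0.0661, 0.1445]
tool_rot: [-3.14, -0.001, 1.571]
force: [0.2, -0.3, -0.2]
grip_width: 0.0845
finger_force: 0.0
```

```bash
cat >> h.py <<'E'
def whites(f,z,amin=200,amax=20000):
    hsv=cv2.cvtColor(f['color'],cv2.COLOR_RGB2HSV); m=((hsv[...,1]<40)&(hsv[...,2]>170)).astype(np.uint8)
    for c in cv2.findContours(m,cv2.RETR_EXTERNAL,cv2.CHAIN_APPROX_NONE)[0]:
        if amin<cv2.contourArea(c)<amax: print('white',c.reshape(-1,2).mean(0).round(),*rect(f,c.reshape(-1,2),z))
E
python3 - <<'E'
from h import *
o=observe(); print(np.round(o['qpos'],2),o['position'],o['tool_rot'])
whites(wrist(),.027,1000)
whites(grab_frame('top'),.025,100,3000)
E
```

```text
[-0.    0.44 -0.33  2.03  0.21  0.7  -0.47] [0.4802338  0.06611409 0.14448089] [-3.14013278e+00 -1.00600952e-03  1.57111446e+00]
white [613. 315.] [721. -10.] [ 27.1 103.7] 11.5
white [325. 283.] [479.4  25.8] [60.5 30. ] 90.0
white [493. 252.] [612.5  52.6] [72.9 42.1] 62.7
white [221.  95.] [405.6 169.3] [45.4 44.7] 84.3
white [222. 140.] [745.5 232.1] [26.5 93.5] 1.4
white [374. 140.] [ 753.9 -117.2] [ 27.6 291.5] 11.3
white [561. 133.] [ 779.9 -554.7] [60.8 61.8] 1.4
white [ 94. 123.] [778.4 539.2] [77.4 76. ] 29.6
```

>>> move_arm:
  plan:
    - [[-1,0,1,0,0,0,1],[-1,0,1,0,0,0,1],[0,0,1,0,0,0,1],[0,0,1,0,0,0,1],[0,0,1,0,0,0,1],[0,0,1,0,0,0,1],[0,0,0.7,0,0,0,1],[0,0,0,0,0,0,1],[0,0,0,0,0,0,-1],[0,0,0,0,0,0,-1]]

```text
clock: 43.05
position: [0.4805, 0.0266, 0.0115]
tool_rot: [-3.141, -0.001, 1.571]
force: [0.2, 0.2, 0.6]
grip_width: 0.0594
finger_force: 0.0
```

>>> move_arm:
  plan:
    - [[0,0,0,0,0,0,-1],[0,0,0,0,0,0,-1],[0,0,0,0,0,0,-1],[0,0,0,0,0,0,-1],[0,0,0,0,0,0,-1],[0,0,-1,0,0,0,-1],[0,0,-1,0,0,0,-1],[0,0,-1,0,0,0,-1],[0,0,-1,0,0,0,-1],[0,0,-1,0,0,0,-1]]

```text
clock: 44.05
position: [0.4805, 0.0263, 0.1124]
tool_rot: [-3.141, -0.001, 1.571]
force: [-0.4, -0.3, -0.6]
grip_width: 0.0425
finger_force: 62.0
```

>>> move_arm:
  plan:
    - [[0.95,-0.15,0,0,0,0,-1],[0.95,-0.15,0,0,0,0,-1],[0.95,-0.15,0,0,0,0,-1],[0.95,-0.15,0,0,0,0,-1],[0.95,-0.15,0,0,0,0,-1],[0.95,-0.15,0,0,0,0,-1],[0.95,-0.15,0,0,0,0,-1],[0.95,-0.15,0,0,0,0,-1],[0.95,-0.15,0,0,0,0,-1],[0.95,-0.15,0,0,0,0,-1]]

```text
clock: 45.05
position: [0.4503, 0.2171, 0.1118]
tool_rot: [-3.141, -0.001, 1.571]
force: [0.6, -0.2, -0.8]
grip_width: 0.0426
finger_force: 62.1
```

>>> move_arm:
  plan:
    - [[0.95,-0.15,0,0,0,0,-1],[0.95,-0.15,0,0,0,0,-1],[0.95,-0.15,0,0,0,0,-1],[0.95,-0.15,0,0,0,0,-1],[0.95,-0.15,0,0,0,0,-1],[0.95,-0.15,0,0,0,0,-1],[0,0,0,0,0,0,-1],[0,0,0,0,0,0,-1],[0,0,0,0,0,0,-1],[0,0,0,0,0,0,-1]]

```text
clock: 46.05
position: [0.4326, 0.3297, 0.1116]
tool_rot: [-3.141, -0.001, 1.57]
force: [-0.3, 0.2, -1.3]
grip_width: 0.0425
finger_force: 62.1
```

>>> move_arm:
  plan:
    - [[0,0,1,0,0,0,-1],[0,0,1,0,0,0,-1],[0,0,1,0,0,0,-1],[0,0,1,0,0,0,-1],[0,0,0.5,0,0,0,-1],[0,0,0.35,0,0,0,-1],[0,0,0,0,0,0,-1],[0,0,0,0,0,0,1],[0,0,0,0,0,0,1],[0,0,0,0,0,0,1]]

```text
clock: 47.05
position: [0.4325, 0.3307, 0.015]
tool_rot: [-3.141, -0.002, 1.571]
force: [-0.6, 0.4, 1.0]
grip_width: 0.0831
finger_force: 0.0
```

>>> move_arm:
  plan:
    - [[0,0,0,0,0,0,1],[0,0,0,0,0,0,1],[0,0,0,0,0,0,1],[0,0,-1,0,0,0,1],[0,0,-1,0,0,0,1],[0,0,-1,0,0,0,1],[0,0,-1,0,0,0,1],[0,0,-1,0,0,0,1],[0,0,-1,0,0,0,1],[-0.94,0.6,0,0,0,0,1]]

```text
clock: 48.05
position: [0.444, 0.3144, 0.1369]
tool_rot: [3.14, -0.005, 1.575]
force: [0.9, -0.5, -0.8]
grip_width: 0.0853
finger_force: 0.0
```

>>> move_arm:
  plan:
    - [[-0.94,0.6,0,0,0,0,1],[-0.94,0.6,0,0,0,0,1],[-0.94,0.6,0,0,0,0,1],[-0.94,0.6,0,0,0,0,1],[-0.94,0.6,0,0,0,0,1],[-0.94,0.6,0,0,0,0,1],[-0.94,0.6,0,0,0,0,1],[-0.94,0.6,0,0,0,0,1],[-0.94,0.6,0,0,0,0,1],[-0.94,0.6,0,0,0,0,1]]

```text
clock: 49.05
position: [0.5648, 0.1228, 0.1341]
tool_rot: [-3.141, -0.001, 1.571]
force: [-0.5, -0.0, -0.1]
grip_width: 0.0858
finger_force: 0.0
```

>>> move_arm:
  plan:
    - [[-0.94,0.6,0,0,0,0,1],[-0.94,0.6,0,0,0,0,1],[-0.94,0.6,0,0,0,0,1],[-0.9,0.65,0,0,0,0,1],[0,0,0,0,0,0.92,1],[0,0,0,0,0,0.92,1],[0,0,0,0,0,0.92,1],[0,0,0,0,0,0.92,1],[0,0,0,0,0,0.92,1],[0,0,0,0,0,0,1]]

```text
clock: 50.05
position: [0.6134, 0.0494, 0.1339]
tool_rot: [-3.14, -0.0, 1.088]
force: [0.2, 0.4, 0.2]
grip_width: 0.0852
finger_force: 0.0
```

```bash
python3 - <<'E'
from h import *
o=observe(); print(o['position'],o['tool_rot'])
f=wrist(); whites(f,.024,1000)
cv2.imwrite('pics/m8.png',f['color'][:,:,::-1])
whites(grab_frame('top'),.025,50,3000)
E
```

```text
[0.61336323 0.04944481 0.13392761] [-3.14016802e+00 -3.49708390e-04  1.08801388e+00]
white [322. 267.] [598.2  29.7] [60.6 29.8] 62.4
white [ 18. 225.] [411.6 165. ] [45.7 32.7] 48.6
white [533. 272.] [745.  -60.5] [ 27.3 200.6] 11.4
white [245. 287.] [405.  172.5] [30.4 43.9] 81.1
white [176. 273.] [433.5 326.1] [29.2 62.1] 1.4
white [218. 140.] [745.2 242.4] [26.5 72.8] 1.4
white [387. 138.] [ 759.7 -146.9] [ 28. 231.] 11.3
white [561. 134.] [ 779.9 -554.4] [61.1 61.6] 88.0
white [ 94. 123.] [778.4 539.2] [77.4 76. ] 29.6
white [218.  47.] [975.  260.8] [41.5 39.7] 19.4
white [381.   9.] [1077.  -141.6] [ 57.1 131.9] 1.5
white [273.   5.] [1081.4  131.6] [33.8 46.1] 1.5
```

View pics/m8.png

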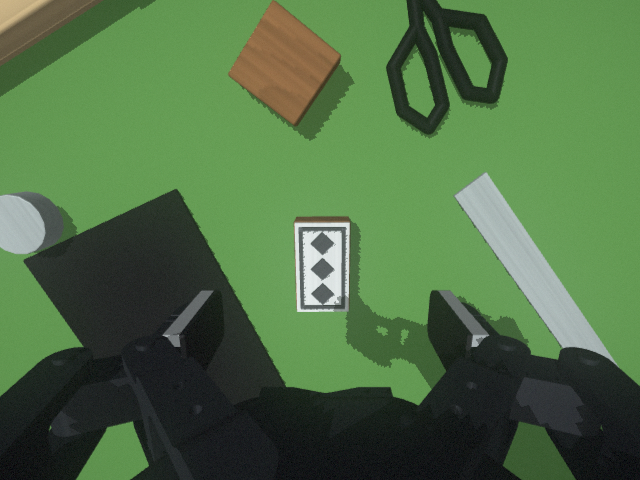

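The white oblong has been knocked about 25 mm along tool −x, to (322,267) in the wrist view, so I'm correcting for that.

>>> move_arm:
  plan:
    - [[-0.66,-0.11,1,0,0,0,1],[-0.66,-0.11,1,0,0,0,1],[0,0,1,0,0,0,1],[0,0,1,0,0,0,1],[0,0,1,0,0,0,1],[0,0,1,0,0,0,1],[0,0,0.3,0,0,0,1],[0,0,0,0,0,0,1],[0,0,0,0,0,0,-1],[0,0,0,0,0,0,-1]]

```text
clock: 51.15
position: [0.5978, 0.0281, 0.0089]
tool_rot: [-3.141, -0.001, 1.09]
force: [0.6, 0.5, 0.4]
grip_width: 0.0592
finger_force: 0.0
```

>>> move_arm:
  plan:
    - [[0,0,0,0,0,0,-1],[0,0,0,0,0,0,-1],[0,0,0,0,0,0,-1],[0,0,0,0,0,0,-1],[0,0,0,0,0,0,-1],[0,0,-1,0,0,0,-1],[0,0,-1,0,0,0,-1],[0,0,-1,0,0,0,-1],[0,0,-1,0,0,0,-1],[0,0,-1,0,0,0,-1]]

```text
clock: 52.15
position: [0.5973, 0.0279, 0.1092]
tool_rot: [-3.141, -0.001, 1.09]
force: [-0.2, 0.3, -0.9]
grip_width: 0.0424
finger_force: 61.6
```

>>> move_arm:
  plan:
    - [[0.97,-0.83,0,0,0,0,-1],[0.97,-0.83,0,0,0,0,-1],[0.97,-0.83,0,0,0,0,-1],[0.97,-0.83,0,0,0,0,-1],[0.97,-0.83,0,0,0,0,-1],[0.97,-0.83,0,0,0,0,-1],[0.97,-0.83,0,0,0,0,-1],[0.97,-0.83,0,0,0,0,-1],[0.97,-0.83,0,0,0,0,-1],[0.97,-0.83,0,0,0,0,-1]]

```text
clock: 53.15
position: [0.5397, 0.2778, 0.1087]
tool_rot: [-3.14, -0.001, 1.09]
force: [1.0, 1.1, -1.0]
grip_width: 0.0426
finger_force: 61.8
```

>>> move_arm:
  plan:
    - [[0.97,-0.83,0,0,0,0,-1],[0.97,-0.83,0,0,0,0,-1],[0,0,0,0,0,-0.92,-1],[0,0,0,0,0,-0.92,-1],[0,0,0,0,0,-0.92,-1],[0,0,0,0,0,-0.92,-1],[0,0,0,0,0,-0.92,-1],[0,0,0,0,0,0,-1],[0,0,0,0,0,0,-1],[0,0,0,0,0,0,-1]]

```text
clock: 54.15
position: [0.5285, 0.3265, 0.1085]
tool_rot: [-3.141, -0.001, 1.569]
force: [-1.1, 0.4, -0.2]
grip_width: 0.0426
finger_force: 61.7
```

>>> move_arm:
  plan:
    - [[0,0,1,0,0,0,-1],[0,0,1,0,0,0,-1],[0,0,1,0,0,0,-1],[0,0,1,0,0,0,-1],[0,0,0.4,0,0,0,-1],[0,0,0.3,0,0,0,-1],[0,0,0,0,0,0,-1],[0,0,0,0,0,0,1],[0,0,0,0,0,0,1],[0,0,0,0,0,0,1]]

```text
clock: 55.15
position: [0.5286, 0.3268, 0.0148]
tool_rot: [-3.141, -0.002, 1.571]
force: [0.0, 0.4, 0.2]
grip_width: 0.0837
finger_force: 0.0
```

>>> move_arm:
  plan:
    - [[0,0,0,0,0,0,1],[0,0,0,0,0,0,1],[0,0,-1,0,0,0,1],[0,0,-1,0,0,0,1],[0,0,-1,0,0,0,1],[0,0,-1,0,0,0,1],[0,0,-1,0,0,0,1],[0,0,-1,0,0,0,1],[-0.93,0.67,0,0,0,0,1],[-0.93,0.67,0,0,0,0,1]]

```text
clock: 56.15
position: [0.5557, 0.2894, 0.1351]
tool_rot: [3.142, -0.002, 1.573]
force: [0.5, -0.2, -0.8]
grip_width: 0.0855
finger_force: 0.0
```

>>> move_arm:
  plan:
    - [[-0.93,0.67,0,0,0,0,1],[-0.93,0.67,0,0,0,0,1],[-0.93,0.67,0,0,0,0,1],[-0.93,0.67,0,0,0,0,1],[-0.93,0.67,0,0,0,0,1],[-0.93,0.67,0,0,0,0,1],[0,0,0,0,0,-1,1],[0,0,0,0,0,-1,1],[0,0,0,0,0,-1,1],[0,0,0,0,0,-1,1]]

```text
clock: 57.15
position: [0.6357, 0.1776, 0.134]
tool_rot: [-3.141, -0.002, 1.994]
force: [-0.5, 0.1, 0.6]
grip_width: 0.0852
finger_force: 0.0
```

```bash
cat >> h.py <<'E'
def browns(f,z,amin,amax):
    hsv=cv2.cvtColor(f['color'],cv2.COLOR_RGB2HSV); m=((hsv[...,0]<16)&(hsv[...,1]>110)&(hsv[...,2]>95)).astype(np.uint8)
    for c in cv2.findContours(m,cv2.RETR_EXTERNAL,cv2.CHAIN_APPROX_NONE)[0]:
        if amin<cv2.contourArea(c)<amax: print('brown',c.reshape(-1,2).mean(0).round(),*rect(f,c.reshape(-1,2),z))
E
python3 - <<'E'
from h import *
o=observe(); print(o['position'],o['tool_rot'])
f=wrist(); browns(f,.024,1500,9000)
f=grab_frame('top'); whites(f,.025,50,700); browns(f,.024,200,1500)
E
```

```text
[0.6357356  0.177635   0.13404309] [-3.14104705e+00 -1.50679438e-03  1.99428937e+00]
white [176. 273.] [433.5 326.1] [29.2 62.1] 1.4
white [178. 231.] [529.5 325.5] [61.2 29.4] 88.5
white [336. 143.] [738.9 -32.1] [ 24.5 118.3] 12.1
white [420. 131.] [ 774.3 -219.7] [27.8 82.9] 11.2
white [561. 134.] [ 779.9 -554.4] [61.1 61.6] 88.0
white [218.  46.] [975.9 262.5] [40.  46.3] 13.6
white [249.  36.] [1007.7  186.4] [42.3 27.7] 45.3
white [383.   9.] [1077.  -140.3] [ 57.1 134.3] 1.5
white [275.   6.] [1081.9  126.6] [33.8 55.7] 2.3
brown [402. 289.] [ 409.7 -181.7] [38. 43.] 1.3
brown [ 57. 191.] [613.6 612.1] [24.6 86.6] 12.7
```

```bash
python3 - <<'E'
from h import *
f=wrist(); img=f['color']; hsv=cv2.cvtColor(img,cv2.COLOR_RGB2HSV)
m=((hsv[...,0]<22)&(hsv[...,1]>90)&(hsv[...,2]>60)).astype(np.uint8)
for c in cv2.findContours(m,cv2.RETR_EXTERNAL,cv2.CHAIN_APPROX_NONE)[0]:
    if cv2.contourArea(c)>800:print(cv2.contourArea(c),cv2.boundingRect(c),cv2.approxPolyDP(c,6,True).reshape(-1,2).tolist(),rect(f,c.reshape(-1,2),.024))
E
```

```text
5004.0 (293, 211, 74, 74) [[362, 211], [295, 214], [297, 284], [365, 282]] (array([642.5, 172.5]), array([55.1, 58.1]), 26.0)
```

>>> move_arm:
  plan:
    - [[0.06,0.12,1,0,0,-0.28,1],[0,0,1,0,0,0,1],[0,0,1,0,0,0,1],[0,0,1,0,0,0,1],[0,0,1,0,0,0,1],[0,0,1,0,0,0,1],[0,0,0.35,0,0,0,1],[0,0,0,0,0,0,1],[0,0,0,0,0,0,-1],[0,0,0,0,0,0,-1]]

```text
clock: 58.3
position: [0.6379, 0.1802, 0.0081]
tool_rot: [3.141, -0.001, 2.019]
force: [1.2, -0.3, 0.0]
grip_width: 0.0591
finger_force: 0.0
```

>>> move_arm:
  plan:
    - [[0,0,0,0,0,0,-1],[0,0,0,0,0,0,-1],[0,0,0,0,0,0,-1],[0,0,0,0,0,0,-1],[0,0,0,0,0,0,-1],[0,0,-1,0,0,0,-1],[0,0,-1,0,0,0,-1],[0,0,-1,0,0,0,-1],[0,0,-1,0,0,0,-1],[0,0,-1,0,0,0,-1]]

```text
clock: 59.3
position: [0.6376, 0.1798, 0.1086]
tool_rot: [3.141, -0.001, 2.019]
force: [-1.1, -0.2, -0.5]
grip_width: 0.0544
finger_force: 63.5
```

>>> move_arm:
  plan:
    - [[-0.08,-0.92,-0.25,0,0,0,-1],[-0.08,-0.92,-0.25,0,0,0,-1],[-0.08,-0.92,-0.25,0,0,0,-1],[-0.08,-0.92,-0.25,0,0,0,-1],[-0.08,-0.92,-0.25,0,0,0,-1],[-0.08,-0.92,-0.25,0,0,0,-1],[-0.08,-0.92,-0.25,0,0,0,-1],[-0.08,-0.92,-0.25,0,0,0,-1],[-0.08,-0.92,-0.25,0,0,0,-1],[-0.08,-0.92,-0.25,0,0,0,-1]]

```text
clock: 60.3
position: [0.4782, 0.0852, 0.158]
tool_rot: [3.141, -0.001, 2.019]
force: [0.0, -0.9, -0.5]
grip_width: 0.0542
finger_force: 63.6
```

>>> move_arm:
  plan:
    - [[0,0,0,0,0,0.87,-1],[0,0,0,0,0,0.87,-1],[0,0,0,0,0,0.87,-1],[0,0,0,0,0,0.87,-1],[0,0,0,0,0,0.87,-1],[0,0,0,0,1,0,-1],[0,0,0,0,1,0,-1],[0,0,0,0,1,0,-1],[0,0,0,0,1,0,-1],[0,0,0,0,1,0,-1]]

```text
clock: 61.3
position: [0.4794, 0.0852, 0.1584]
tool_rot: [3.139, -0.528, 1.564]
force: [0.4, 0.4, -1.6]
grip_width: 0.0541
finger_force: 63.6
```

>>> move_arm:
  plan:
    - [[0,0,0,0,1,0,-1],[0,0,0,0,1,0,-1],[0,0,0,0,1,0,-1],[0,0,0,0,1,0,-1],[0,0,0,0,1,0,-1],[0,0,0,0,1,0,-1],[0,0,0,0,1,0,-1],[0,0,0,0,1,0,-1],[0,0,0,0,0,0,-1],[0,0,0,0,0,0,-1]]

```text
clock: 62.3
position: [0.4789, 0.0855, 0.1573]
tool_rot: [-3.137, -1.36, 1.559]
force: [1.1, 0.6, -0.1]
grip_width: 0.0543
finger_force: 63.7
```

```bash
python3 - <<'E'
from h import *
o=observe(); print(np.round(o['qpos'],2),o['position'],o['tool_rot'],o['force'])
E
```

```text
[ 1.03  1.2  -0.99  1.93 -0.5   0.87  0.68] [0.47888445 0.08548762 0.15726506] [-3.1365635  -1.36044868  1.55853465] [ 1.05554441  0.61693464 -0.08056823]
```

>>> move_arm:
  plan:
    - [[-0.9,0,0.19,0,0,0,-1],[-0.9,0,0.19,0,0,0,-1],[-0.9,0,0.19,0,0,0,-1],[-0.9,0,0.19,0,0,0,-1],[-0.9,0,0.19,0,0,0,-1],[-0.4,0,0.08,0,0,0,-1],[-0.15,0,0.03,0,0,0,-1],[0,0,0,0,0,0,-1],[0,0,0,0,0,0,-1],[0,0,0,0,0,0,-1]]

```text
clock: 63.3
position: [0.4787, 0.0853, 0.0545]
tool_rot: [-3.14, -1.362, 1.563]
force: [0.5, 1.2, -0.5]
grip_width: 0.0544
finger_force: 63.7
```

>>> move_arm:
  plan:
    - [[-0.05,0,0.01,0,0,0,-1],[-0.05,0,0.01,0,0,0,-1],[-0.05,0,0.01,0,0,0,-1],[0,0,0,0,0,0,-1],[0,0,0,0,0,0,-1],[0,0,0,0,0,0,-1],[0,0,0,0,0,0,-1],[0,0,0,0,0,0,-1],[0,0,0,0,0,0,-1],[0,0,0,0,0,0,-1]]

```text
clock: 64.3
position: [0.4786, 0.0854, 0.0509]
tool_rot: [-3.137, -1.363, 1.559]
force: [-0.4, -0.2, -0.4]
grip_width: 0.0546
finger_force: 63.7
```

>>> move_arm:
  plan:
    - [[-0.08,0,0.02,0,0,0,-1],[-0.08,0,0.02,0,0,0,-1],[-0.05,0,0.01,0,0,0,-1],[0,0,0,0,0,0,-1],[0,0,0,0,0,0,-1],[0,0,0,0,0,0,-1],[0,0,0,0,0,0,-1],[0,0,0,0,0,0,-1],[0,0,0,0,0,0,-1],[0,0,0,0,0,0,-1]]

```text
clock: 65.3
position: [0.4785, 0.0855, 0.0465]
tool_rot: [-3.137, -1.362, 1.559]
force: [0.3, 0.2, -0.4]
grip_width: 0.0543
finger_force: 63.7
```

>>> move_arm:
  plan:
    - [[-0.07,0,0.02,0,0,0,-1],[-0.05,0,0.01,0,0,0,-1],[0,0,0,0,0,0,-1],[0,0,0,0,0,0,-1],[0,0,0,0,0,0,-1],[0,0,0,0,0,0,-1],[0,0,0,0,0,0,-1],[0,0,0,0,0,0,-1],[0,0,0,0,0,0,-1],[0,0,0,0,0,0,-1]]

```text
clock: 66.3
position: [0.4786, 0.0857, 0.0447]
tool_rot: [-3.137, -1.364, 1.56]
force: [0.1, -2.8, 6.1]
grip_width: 0.0546
finger_force: 64.2
```

Contact. Now release, rise, untilt and push over as before.

>>> move_arm:
  plan:
    - [[0,0,0,0,0,0,1],[0,0,0,0,0,0,1],[0,0,0,0,0,0,1],[0,0,0,0,0,0,1],[0,0,0,0,0,0,1],[0.6,0,-0.13,0,0,0,1],[0.97,0,-0.2,0,0,0,1],[0.97,0,-0.2,0,0,0,1],[0.97,0,-0.2,0,0,0,1],[0.97,0,-0.2,0,0,0,1]]

```text
clock: 67.3
position: [0.4784, 0.0861, 0.1372]
tool_rot: [-3.138, -1.362, 1.561]
force: [0.5, -0.1, -0.7]
grip_width: 0.0851
finger_force: 0.0
```

>>> move_arm:
  plan:
    - [[0,0,0,0,-1,0,-1],[0,0,0,0,-1,0,-1],[0,0,0,0,-1,0,-1],[0,0,0,0,-1,0,-1],[0,0,0,0,-1,0,-1],[0,0,0,0,-1,0,-1],[0,0,0,0,-1,0,-1],[0,0,0,0,-1,0,-1],[0,0,0,0,-1,0,-1],[0,0,0,0,-1,0,-1]]

```text
clock: 68.3
position: [0.4785, 0.0862, 0.1369]
tool_rot: [3.141, -0.314, 1.564]
force: [-0.0, -0.3, -1.3]
grip_width: -0.0
finger_force: 0.0
```

>>> move_arm:
  plan:
    - [[0,0,0,0,-1,0,-1],[0,0,0,0,-1,0,-1],[0,0,0,0,-1,0,-1],[0.8,0,0,0,0,0,-1],[0.8,0,0,0,0,0,-1],[0.8,0,0,0,0,0,-1],[0,0,0,0,0,0,-1],[0,0,0,0,0,0,-1],[0,0,0,0,0,0,-1],[0,0,0,0,0,0,-1]]

```text
clock: 69.3
position: [0.4786, 0.1331, 0.1361]
tool_rot: [-3.139, -0.017, 1.563]
force: [-0.2, 0.4, -0.6]
grip_width: -0.0001
finger_force: 0.0
```

```bash
python3 - <<'E'
from h import *
o=observe(); print(o['position'],o['tool_rot'])
a=grab_frame('side')['color'][150:375,200:500]
cv2.imwrite('pics/m9.png',cv2.resize(a,(600,450))[:,:,::-1])
E
```

```text
[0.47860558 0.13309826 0.13608287] [-3.138948   -0.01724119  1.56305429]
```

View pics/m9.png

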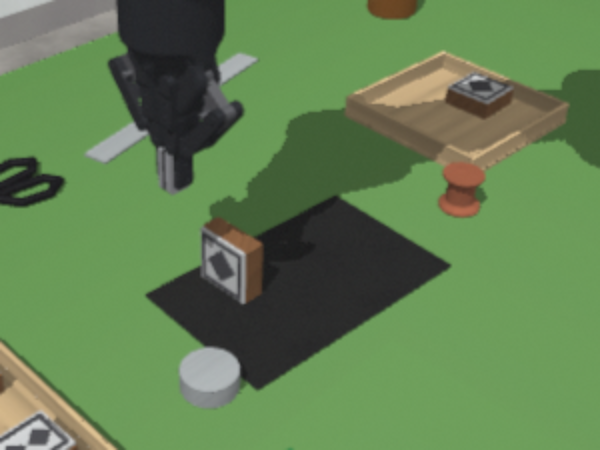

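>>> move_arm:
  plan:
    - [[0,0,1,0,-0.16,0,-1],[0,0,1,0,0,0,-1],[0,0,1,0,0,0,-1],[0,0,1,0,0,0,-1],[0,0,0.6,0,0,0,-1],[0,0,0,0,0,0,-1],[-0.5,0,0,0,0,0,-1],[-0.5,0,0,0,0,0,-1],[-0.5,0,0,0,0,0,-1],[-0.5,0,0,0,0,0,-1]]

```text
clock: 70.35
position: [0.4784, 0.093, 0.0445]
tool_rot: [-3.14, -0.001, 1.563]
force: [0.8, -0.2, -0.2]
grip_width: 0.0001
finger_force: 0.2
```

>>> move_arm:
  plan:
    - [[-0.5,0,0,0,0,0,-1],[-0.5,0,0,0,0,0,-1],[-0.5,0,0,0,0,0,-1],[0,0,-1,0,0,0,-1],[0,0,-1,0,0,0,1],[0,0,-1,0,0,0,1],[0,0,-1,0,0,0,1],[0,0,-1,0,0,0,1],[0,0,0,0,0,0,1],[0,0,0,0,0,0,1]]

```text
clock: 71.35
position: [0.4783, 0.0638, 0.144]
tool_rot: [-3.14, -0.001, 1.564]
force: [0.6, -0.2, 0.0]
grip_width: 0.0847
finger_force: 0.0
```

```bash
python3 - <<'E'
from h import *
o=observe(); print(o['position'],o['tool_rot'])
whites(wrist(),.027,1000)
E
```

```text
[0.47828272 0.06383602 0.14399283] [-3.13959902e+00 -6.45854805e-04  1.56407451e+00]
white [618. 314.] [721.9 -14. ] [ 27.2 111.6] 12.0
white [326. 270.] [477.9  35.5] [53.1 53.9] 89.7
white [222.  92.] [405.3 169.4] [44.7 44.8] 89.7
```

>>> move_arm:
  plan:
    - [[-0.77,0,1,0,0,0,1],[-0.77,0,1,0,0,0,1],[0,0,1,0,0,0,1],[0,0,1,0,0,0,1],[0,0,1,0,0,0,1],[0,0,1,0,0,0,1],[0,0,0.65,0,0,0,1],[0,0,0,0,0,0,1],[0,0,0,0,0,0,-1],[0,0,0,0,0,0,-1]]

```text
clock: 72.4
position: [0.478, 0.0336, 0.0116]
tool_rot: [-3.14, -0.001, 1.564]
force: [-1.0, -0.5, -0.3]
grip_width: 0.0587
finger_force: 0.0
```

>>> move_arm:
  plan:
    - [[0,0,0,0,0,0,-1],[0,0,0,0,0,0,-1],[0,0,0,0,0,0,-1],[0,0,0,0,0,0,-1],[0,0,0,0,0,0,-1],[0,0,-1,0,0,0,-1],[0,0,-1,0,0,0,-1],[0,0,-1,0,0,0,-1],[0,0,-1,0,0,0,-1],[0,0,-1,0,0,0,-1]]

```text
clock: 73.4
position: [0.478, 0.0334, 0.1125]
tool_rot: [-3.14, -0.001, 1.564]
force: [-0.2, 1.3, -1.2]
grip_width: 0.0544
finger_force: 64.8
```

>>> move_arm:
  plan:
    - [[-0.95,0.1,0,0,0,0,-1],[-0.95,0.1,0,0,0,0,-1],[-0.95,0.1,0,0,0,0,-1],[-0.95,0.1,0,0,0,0,-1],[-0.95,0.1,0,0,0,0,-1],[-0.95,0.1,0,0,0,0,-1],[-0.95,0.1,0,0,0,0,-1],[-0.95,0.1,0,0,0,0,-1],[-0.95,0.1,0,0,0,0,-1],[-0.95,0.1,0,0,0,0,-1]]

```text
clock: 74.4
position: [0.4968, -0.1576, 0.1116]
tool_rot: [-3.14, -0.0, 1.564]
force: [0.5, -0.9, -0.6]
grip_width: 0.0549
finger_force: 64.9
```

>>> move_arm:
  plan:
    - [[-0.95,0.1,0,0,0,0,-1],[-0.95,0.1,0,0,0,0,-1],[-0.95,0.1,0,0,0,0,-1],[-0.95,0.1,0,0,0,0,-1],[-0.95,0.1,0,0,0,0,-1],[-0.95,0.1,0,0,0,0,-1],[-0.95,0.1,0,0,0,0,-1],[0,0,0,0,0,0,-1],[0,0,0,0,0,0,-1],[0,0,0,0,0,0,-1]]

```text
clock: 75.4
position: [0.5099, -0.2889, 0.111]
tool_rot: [-3.139, -0.001, 1.565]
force: [0.8, -0.2, -0.2]
grip_width: 0.0543
finger_force: 64.9
```

```bash
python3 - <<'E'
from h import *
o=observe(); print(o['position'],o['tool_rot'])
whites(grab_frame('side'),.029,50,1500)
E
```

```text
[ 0.50992969 -0.28892188  0.11100201] [-3.13933288e+00 -8.64326373e-04  1.56508062e+00]
white [206. 386.] [430.7 328.1] [41.1 73.4] 0.1
white [206. 377.] [431.6 326.8] [27.4 59. ] 0.2
white [307. 338.] [386.1 176.9] [41.5 19.9] 80.9
white [171. 340.] [527.7 326.7] [59.2 27.5] 89.8
white [  3. 276.] [870.7 455.3] [15.6 64.8] 74.5
white [355.  97.] [1139.  -764.8] [ 56.7 226.3] 43.1
white [321.  63.] [ 1742.5 -1169.9] [ 216.8 1680.3] 48.3
white [359.  34.] [ 1971.5 -1740.9] [  86.1 1209.7] 42.1
white [276.  20.] [ 2695.4 -1715.6] [  89.7 1356.2] 50.4
white [337.  12.] [ 2549.8 -2166.6] [  74.4 1211.9] 43.2
```

>>> move_arm:
  plan:
    - [[0,0,1,0,0,0,-1],[0,0,1,0,0,0,-1],[0,0,1,0,0,0,-1],[0,0,1,0,0,0,-1],[0,0,0.45,0,0,0,-1],[0,0,0.35,0,0,0,-1],[0,0,0,0,0,0,-1],[0,0,0,0,0,0,1],[0,0,0,0,0,0,1],[0,0,0,0,0,0,1]]

```text
clock: 76.45
position: [0.5098, -0.2898, 0.0151]
tool_rot: [-3.14, -0.0, 1.564]
force: [-0.3, 0.6, 0.1]
grip_width: 0.0855
finger_force: 0.0
```

>>> move_arm:
  plan:
    - [[0,0,0,0,0,0,1],[0,0,0,0,0,0,1],[0,0,-1,0,0,0,1],[0,0,-1,0,0,0,1],[0,0,-1,0,0,0,1],[0,0,-1,0,0,0,1],[0,0,-1,0,0,0,1],[0,0,-1,0,0,0,1],[1,0,-1,0,0,0,1],[1,0,-1,0,0,0,1]]

```text
clock: 77.45
position: [0.51, -0.2496, 0.1754]
tool_rot: [-3.139, -0.001, 1.563]
force: [1.1, 0.2, -0.3]
grip_width: 0.0854
finger_force: 0.0
```

>>> move_arm:
  plan:
    - [[1,0,-0.5,0,0,0,1],[1,0,-0.5,0,0,0,1],[1,0,0,0,0,0,1],[1,0,0,0,0,0,1],[1,0,0,0,0,0,1],[1,0,0,0,0,0,1],[1,0,0,0,0,0,1],[1,0,0,0,0,0,1],[1,0,0,0,0,0,1],[1,0,0,0,0,0,1]]

```text
clock: 78.45
position: [0.5115, -0.049, 0.1949]
tool_rot: [-3.139, -0.001, 1.564]
force: [-0.1, -0.7, -0.1]
grip_width: 0.0854
finger_force: 0.0
```

```bash
python3 - <<'E'
from h import *
f=grab_frame('top'); whites(f,.029,50,700)
a=f['color'][120:340,120:520];b=grab_frame('side')['color']
cv2.imwrite('pics/m10.png',np.vstack([cv2.resize(a,(545,300)),cv2.resize(b,(545,300),fx=0,fy=0)])[:,:,::-1])
E
```

```text
white [247. 288.] [403.8 165.5] [42.2 42.6] 1.4
white [176. 273.] [432.3 324.7] [60.9 29.2] 89.0
white [482. 251.] [ 504.  -367.9] [25.  38.5] 1.4
white [451. 245.] [ 509.  -291.5] [38.6 39.8] 89.6
white [179. 230.] [529.  324.2] [60.9 29.1] 88.8
white [222. 140.] [744.1 231.1] [26.4 93.2] 1.4
white [561. 134.] [ 778.3 -552.5] [60.5 61.5] 1.4
white [393.   4.] [1091.8 -156.4] [23.5 36.3] 0.5
```

View pics/m10.png

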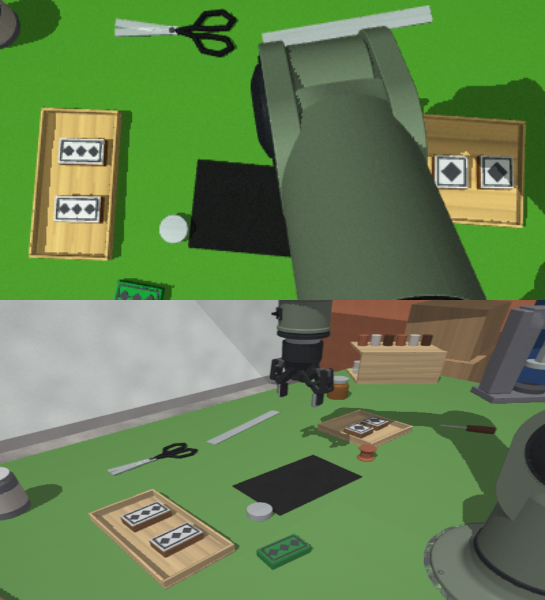

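All four blocks lie motif up and flat in their trays, and the bystanders haven't moved.

```bash
python3 -c "
from workcell import job_done
print(job_done())"
```

```text
the job is handed in; nothing more can be done
None
```

The job is handed in: both square blocks lie flat and motif up in the square tray and both oblongs in the long tray, with the wax tin, spool, scissors, steel rule and green look-alike left where they were; no pass/fail verdict came back.

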